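# Clamp a deep-well plate on the shaker with its cam-lever bolt

### The arm

A 6-joint arm with a two-finger parallel gripper is mounted at the origin on the work surface; the furniture and walls round the work are solid. World frame = base frame: x ahead of the robot, y to its left, z up, the work surface at z = 0. Lengths are in m, angles in rad, forces in N, time in s.
With the tool pointing down it reaches from about 0.375 to 0.9 m from the base axis. Payload 3.1 kg.
Tool frame: the origin (TCP) lies midway between the tips of the shut fingers; the grasp point (between the pads) lies pinch_z behind it (pinch_z is the distance from the TCP to the grasp point, in m); y points along the fingers, z is the direction in which the jaws open and shut, and the axes are right-handed (so a half turn about y gives the same grasp; the last joint's range is limited). The gripper opens to 87 mm and grips with 3 to 60 N. Pads are 19 mm wide; open, the fingers measure 117 mm over their backs; the gripper's body (75 mm by 190 mm) begins 51 mm behind the grasp point.
Start: joints at [-1.417, 0.527, 1.433, -0, 1.181, -0.178], TCP at [0.204, -0.591, 0.183] pointing down, gripper open.
Joint ranges: [-3.08, 3.08], [-0.75, 2.2], [0.22, 2.44], [-1.43, 4.57], [0, 2.65], [-2.85, 2.85]. Speed limits (rad/s): [2.79, 2.79, 3.14, 3.14, 3.14, 3.14].

### API

Orientations are given as a unit quaternion [x, y, z, w].
In Python, from rig import get_obs, camera, hand_in, pinch_z gives the robot as it stands. The module is installed in compiled form; this text tells all that it offers.
- The arm moves only by the tool arm_command, never from a script. Its argument "plan" is a list of rows, each a list of 2 entries, a list of its own where there are three numbers: the shift along the world's x, y, z in units of 25 mm (1.0 is 25 mm), then the turn about the world's z in units of 5 degrees (1.0 is 5 degrees). A call has 1 to 5 rows; each row is the pose to reach, as a shift and turn from the pose commanded when the call began; what a row does not reach only later rows make up. A row lasts 1/10 s, in which the tool goes at most 50 mm and 8.59 degrees, less where a joint would pass 70% of its speed; a pose out of reach is approached as far as the arm can. A call with a gripper value outside its range is refused whole. "fingers" is the opening, from -1 (shut) to 1 (fully open), set as the call begins (left out, the last holds). The fingers move at their own pace and stop on an object; "force" is the grip in N (left out, the last holds). Time passes only in rows, so rows that repeat a pose let the fingers close. It gives the time, the measured TCP pose, the force and the opening at its end, in the units of the state.
- get_obs(): the state, without advancing time (a new reading comes with each control period).
- camera(name): name is "scene" or "top" or "wrist"; returns a dict with "pixels" (420x560x3 uint8, red, green, blue), "camera_matrix" (3x3 intrinsics, pixels), "distortion" ([k1, k2, p1, p2, k3] as OpenCV has them; the pictures are not rectified), "R" (3x3) and "t" (3): a world point X has camera coordinates R X + t. Camera axes: x right, y down, z forward; pixel columns grow to the right and rows downward; lengths in m; the calibration is good to about 2 mm. A picture is of the moment at which its call begins. There is no depth.
- hand_in(): hands the job in, once; it reports no verdict.
The state is a dict: "time": time; "q": joint angles; "joint_velocities": joint speeds; "joint_torque": joint torques, N m; "position": TCP position; "tool_rot": TCP orientation; "ft_force": force on the tool from outside, world axes, zero at the start; "moment": the same for the moment, N m; "grip_width": finger opening in m.
Only numpy, scipy, OpenCV 4.12 (cv2) and the standard library are available. Lean on these libraries where they do the work, as an engineer would, in place of code of your own. Each camera call takes 0.05 s, during which the arm holds its last target.

### The job

Secure the deep-well plate on the shaker ready for a run: slide the clamp bar up until the plate is held flat against the fence with no gap, then, with the bolt's lever standing up, screw the bolt in clockwise until it is snug, and finally fold the lever fully down so that it lies level along the bar. Keep the plate flat on the platform throughout and leave the other things on the bench where they are.

Things in the scene. Friction and masses are not known exactly. Their poses are not given: they have to be found in the camera images.
- shaker: White bench microplate shaker, off, fixed: 200x196 mm, aluminium platform on top (82 mm above the bench) with one straight slot along its middle and a low upright fence (170 mm long, top 110 mm above the bench) across one edge. Origin: centre of its footprint, on the bench. x points along the slot from the control panel to the fence, y along the fence, z up.
- fence_face (a point): Middle of the fence's rubber face, 88 mm along the shaker's x from its origin, 97 mm above the bench; axes parallel to the shaker's. The plate's long side ends up flat against this face.
- well_plate: White deep-well plate with a grid of square wells, loose on the platform between bar and fence: 85.5 mm along its x, 127.5 mm along its y, 44 mm tall, 0.11 to 0.22 kg. Origin: centre of its underside. It starts 4 to 14 mm short of the fence and a little askew.
- clamp_bar (a joint): Slide of the clamp bar along the shaker's x, in m: 0 = farthest from the fence, grows towards it; about 0.0525 when the plate is held between bar and fence with no gap. Takes 1 to 2 N, 2 to 3 N with the plate; pushing on carries the plate to the fence and squares it. The bar slides freely, either way, until the bolt begins to grip it at about 2.6 rad.
- bar_face (a point): Middle of the rubber face of the aluminium clamp bar that meets the plate, 17 mm from the bolt's axis; axes parallel to the shaker's. The bar lies across the platform: 28 mm wide plus 3 mm rubber, 156 mm long, 22 mm tall, top 104.5 mm above the bench; the bolt stands in its middle.
- bolt (a joint): Turn of the clamp bolt in rad; clockwise from above = screwing in = growing. 0 = backed out, 4.2 = snug, a firm stop with the steel head down on the bar. Starts at 0.5 to 1.6 with a gap of 3 to 5 mm under the head, which sinks 1.27 mm per rad. Takes about 0.1 N m; stays where left. Grip the upright lever from above and turn, in several grasps.
- bolt_head (a point): Underside of the bolt's round steel head (33 mm across), on the bolt's vertical axis; turns with the bolt. z up; x is the horizontal direction in which the lever folds; y lies along the lever's pivot pin. When snug, x points along the bar to the shaker's -y side.
- lever (a joint): Fold of the bolt's lever in rad: 0 = upright, in line with the bolt (so it starts); grows as it folds down towards bolt_head's x; 1.57 = closed, level above the bar. Stiff pivot: about 0.16 N m, up to 0.2 N m when the bolt is snug; stays where it is left.
- lever_pivot (a point): Lever's pivot pin, 20.5 mm above the underside of the bolt's head, on the bolt's axis; 125 mm above the bench when snug. Turns with the lever: z points along the lever to its tip, y along the pin.
- lever_tip (a point): Rounded free end of the black lever, 82 mm from the pivot along it. The lever is 12 mm thick (along bolt_head's x while upright) and 20 mm wide (along y), smooth from 20 to 82 mm beyond the pivot; below that is the steel fork, 30 mm across along y.
- sample_cup: Bystander: screw-top sample cup, 62 mm across, 68 mm tall; origin under its centre; leave it where it is.
- dropper_bottle: Bystander: small dropper bottle, 34 mm across, 102 mm tall; origin under its centre; leave it where it is.
- timer: Bystander: bench timer lying flat, 62x66x18 mm; origin under its centre; leave it where it is.

How it is judged:
On the way, in this order (a step that is already met when the one before it is completed fails the run):
1. the clamp bar has been slid up and holds the plate flat against the fence, the bolt still loose (value of joint clamp_bar above 0.0495 m and x of well_plate in the frame of shaker above 0.043 m and angle between the x axis of well_plate and the x axis of shaker, either way round below 0.04 rad and z of well_plate in the frame of shaker below 0.085 m and angle between well_plate's own z axis and vertical below 0.04 rad and value of joint bolt below 3.2 rad), for 0.2 s.
2. the bolt is screwed in snug with its lever still standing up, the plate still held (value of joint clamp_bar above 0.0495 m and x of well_plate in the frame of shaker above 0.043 m and angle between the x axis of well_plate and the x axis of shaker, either way round below 0.04 rad and z of well_plate in the frame of shaker below 0.085 m and angle between well_plate's own z axis and vertical below 0.04 rad and value of joint bolt above 4 rad and value of joint lever below 0.6 rad), for 0.2 s.
3. the lever is folded fully down (value of joint bolt above 4 rad and value of joint lever above 1.45 rad), for 0.2 s.
At the end, for the whole second after the job is handed in: Plate flat on the platform, held between fence and bar (under 3 mm of play in all, square within 2 degrees); bolt snug (within 0.2 rad of its stop); lever folded down (within 0.12 rad of level); everything still and let go (all of step 3 and value of joint clamp_bar above 0.0495 m and x of well_plate in the frame of shaker above 0.043 m and angle between the x axis of well_plate and the x axis of shaker, either way round below 0.04 rad and z of well_plate in the frame of shaker below 0.085 m and angle between well_plate's own z axis and vertical below 0.04 rad and linear speed of well_plate below 0.01 m/s); the robot touches nothing.
It fails at once if the plate is tipped or lifted off the platform (angle between well_plate's own z axis and vertical above 0.15 rad or z of well_plate in the frame of shaker above 0.092 m).
It fails at once if a bystander (sample cup, dropper bottle, timer) is pushed out of its place (distance of any of sample_cup, dropper_bottle, timer from where it was at the start of the episode above 0.03 m).
It also fails if it takes over 59 s, if anything falls off the work surface, if the arm or the gripper's body presses on something with over 40 N, if the wrist force passes 120 N, or if a joint passes its speed limit or range.

## Working session

There is one attempt and no reset: what is moved stays moved. The work goes in short steps, Python scripts to look and compute and a tool call to move; the robot and the scene stay as the last step left them, time stands still between calls to the robot, and variables do not carry over. Pictures are saved under pics/ and viewed, and the job is handed in when it is done.

Besides the shell and the picture viewer there is one more tool, called in YAML: its name, and indented under it one key for each argument. arm_command: Moves the arm, as the interface text tells. Its arguments: {"type":"object","properties":{"plan":{"type":"array"},"fingers":{"type":"number"},"force":{"type":"number"}},"required":["plan"]}

```bash
mkdir -p pics; ls; python3 - <<'E'
from rig import get_obs, camera, pinch_z
import cv2
print(pinch_z, get_obs())
for n in ["scene","top","wrist"]:
    c=camera(n); cv2.imwrite(f"pics/{n}0.png",c["pixels"][:,:,::-1]); print(n,c["camera_matrix"],c["distortion"],c["R"],c["t"])
E
```

```text
pics
0.0187 {'time': 0.0, 'q': array([-1.41751592e+00,  5.28471559e-01,  1.43389602e+00,  4.06189928e-05,
        1.18139716e+00, -1.78468372e-01]), 'joint_velocities': array([ 0.00011633, -0.00060699, -0.00119041, -0.00099672, -0.00049652,
        0.00014707]), 'joint_torque': array([ 5.95215261e-04, -4.40044749e+01, -1.76589864e+01,  6.34678896e-02,
        5.82149264e-02, -1.42330159e-04]), 'position': array([ 0.20349354, -0.59008523,  0.18237042]), 'tool_rot': array([-0.11672537,  0.6981695 , -0.69663406,  0.11677127]), 'ft_force': array([-0.13109441,  0.23798141, -0.01731086]), 'moment': array([-0.03276385,  0.0094015 ,  0.05121511]), 'grip_width': 0.08711240717818784}
scene [[403.07833388   0.         287.77181914]
 [  0.         403.07833388 211.01103624]
 [  0.           0.           1.        ]] [-0.03967773  0.          0.          0.          0.        ] [[ 0.53147458 -0.84705698  0.00540674]
 [-0.4094731  -0.2624955  -0.87374361]
 [ 0.74152987  0.46215861 -0.48635673]] [-0.3152927   0.33390344  0.59192358]
top [[388.28800374   0.         279.06326879]
 [  0.         388.28800374 206.27230705]
 [  0.           0.           1.        ]] [-0.01643198  0.          0.          0.          0.        ] [[ 1.08756341e-02 -9.99939856e-01  1.41587601e-03]
 [-9.90392581e-01 -1.09669836e-02 -1.37848691e-01]
 [ 1.37855928e-01  9.69188338e-05 -9.90452287e-01]] [-0.06350879  0.51778468  0.91431612]
wrist [[348.44258331   0.         280.46223202]
 [  0.         348.44258331 217.06206625]
 [  0.           0.           1.        ]] [-0.03243097  0.          0.          0.          0.        ] [[ 0.32639106 -0.94523188 -0.0023598 ]
 [-0.91345652 -0.31605887  0.25632786]
 [-0.2430351  -0.08150754 -0.96658702]] [-0.62374836 -0.03064547  0.38984274]
```

View pics/scene0.png

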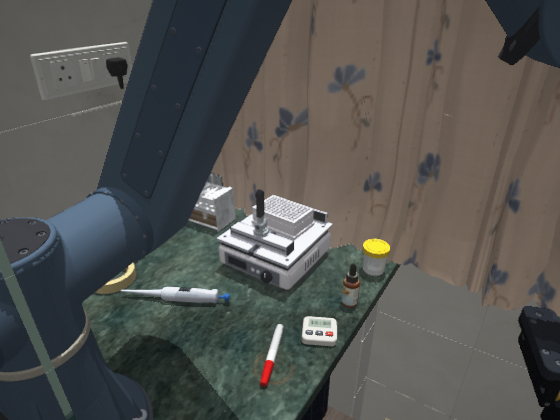

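View pics/top0.png

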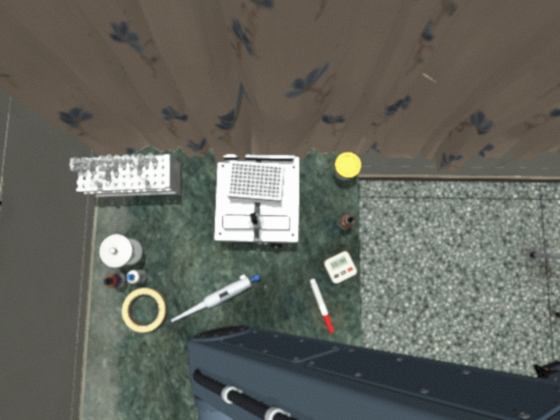

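View pics/wrist0.png

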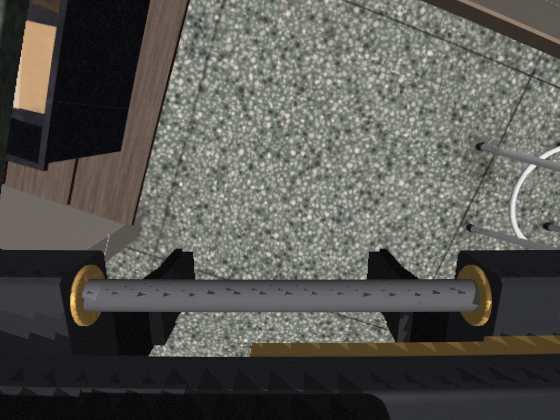

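The shaker is in the upper middle of the top view, with its fence at the far side (world +x) and the bar near the robot. I'll enlarge both views.

```bash
python3 - <<'E'
import cv2
a=cv2.imread("pics/top0.png"); cv2.imwrite("pics/top0c.png",cv2.resize(a[140:260,200:380],None,fx=4.4,fy=4.4,interpolation=cv2.INTER_CUBIC))
a=cv2.imread("pics/scene0.png"); cv2.imwrite("pics/scene0c.png",cv2.resize(a[180:300,205:365],None,fx=5,fy=5,interpolation=cv2.INTER_CUBIC))
E
```

```text
(no output)
```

View pics/top0c.png

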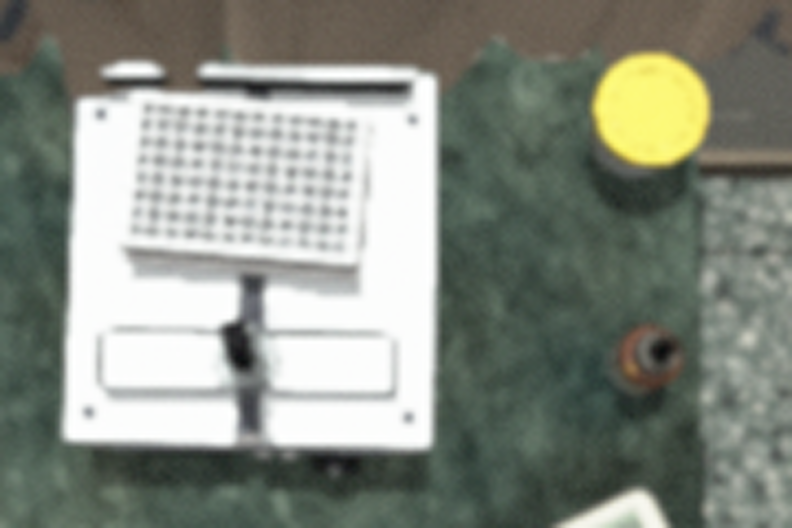

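View pics/scene0c.png

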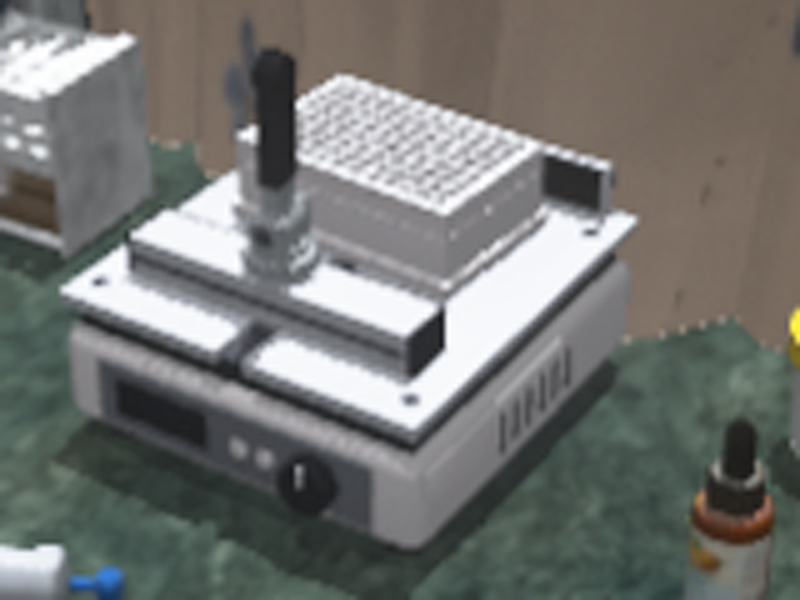

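The top crop shows the platform corners at about (437,72), (433,448) and (65,442). The bar spans roughly x 100-395 and y 330-393, and the lever is at about (238,345), leaning in perspective. I'll measure from these.

```bash
cat > h.py <<'E'
import numpy as np, cv2
from rig import get_obs, camera, pinch_z
def ray(c,uv):
    p=cv2.undistortPoints(np.array([[uv]],float),c["camera_matrix"],np.array(c["distortion"]))[0,0]
    R,t=np.array(c["R"]),np.array(c["t"]); d=R.T@np.array([p[0],p[1],1]); return -R.T@t,d
def atz(c,uv,z):
    o,d=ray(c,uv); return o+d*(z-o[2])/d[2]
def proj(c,X):
    R,t=np.array(c["R"]),np.array(c["t"])
    return cv2.projectPoints(np.array(X,float).reshape(-1,1,3),cv2.Rodrigues(R)[0],t,c["camera_matrix"],np.array(c["distortion"]))[0][:,0]
def tri(c1,u1,c2,u2):
    o1,d1=ray(c1,u1);o2,d2=ray(c2,u2)
    A=np.c_[d1,-d2];s=np.linalg.lstsq(A,o2-o1,rcond=None)[0]
    p,q=o1+d1*s[0],o2+d2*s[1];return (p+q)/2,np.linalg.norm(p-q)
E
python3 - <<'E'
from h import *
T=camera("top");S=camera("scene")
tc=lambda x,y:(200+(x+.5)/4.4-.5,140+(y+.5)/4.4-.5)
sc=lambda x,y:(205+(x+.5)/5-.5,180+(y+.5)/5-.5)
for n,p,z in [("TR",(437,72),.082),("BR",(433,448),.082),("BL",(65,442),.082),("TL",(78,98),.082),("barBL",(99,391),.1045),("barBR",(395,396),.1045),("barTR",(396,335),.1045),("barTL",(101,328),.1045),("fR",(412,72),.11),("screwBL",(88,412),.082),("BR",(407,417),.082),("TR",(412,119),.082),("TL",(100,114),.082)]:
    print("top",n,atz(T,tc(*p),z).round(4))
for n,p,z in [("L",(60,292),.082),("near",(415,440),.082),("R",(637,218),.082),("barL",(130,235),.1045),("barnear",(408,340),.1045),("barR",(445,302),.1045),("barback",(175,210),.1045),("ftop",(612,163),.11),
  ("scr",(100,281),.082),("scr",(410,400),.082),("scr",(592,232),.082),("plnear",(445,212),.126),("plR",(548,150),.126),("plL",(340,77),.126)]:
    print("scene",n,atz(S,sc(*p),z).round(4))
print(tri(T,tc(234,328),S,sc(272,53)))
E
```

```text
top TR [ 0.6329 -0.1036  0.082 ]
top BR [ 0.4309 -0.1023  0.082 ]
top BL [0.4319 0.0901 0.082 ]
top TL [0.6164 0.0893 0.082 ]
top barBL [0.457  0.0698 0.1045]
top barBR [ 0.4561 -0.0816  0.1045]
top barTR [ 0.4875 -0.0819  0.1045]
top barTL [0.4895 0.0698 0.1045]
top fR [ 0.6251 -0.0891  0.11  ]
top screwBL [0.4477 0.0785 0.082 ]
top BR [ 0.447  -0.0886  0.082 ]
top TR [ 0.6068 -0.0903  0.082 ]
top TL [0.6077 0.0772 0.082 ]
scene L [0.4326 0.0907 0.082 ]
scene near [ 0.4259 -0.1041  0.082 ]
scene R [ 0.6331 -0.1008  0.082 ]
scene barL [0.4605 0.0708 0.1045]
scene barnear [ 0.4573 -0.0807  0.1045]
scene barR [ 0.4904 -0.0787  0.1045]
scene barback [0.4892 0.0674 0.1045]
scene ftop [ 0.6297 -0.0873  0.11  ]
scene scr [0.4496 0.0813 0.082 ]
scene scr [ 0.4481 -0.0876  0.082 ]
scene scr [ 0.6097 -0.0886  0.082 ]
scene plnear [ 0.5242 -0.0578  0.126 ]
scene plR [ 0.5987 -0.0688  0.126 ]
scene plL [0.6088 0.0554 0.126 ]
(array([ 0.47638194, -0.00387247,  0.2099198 ]), np.float64(0.004748707194777095))
```

```bash
python3 - <<'E'
from h import *
from scipy.spatial.transform import Rotation as Ro
o=get_obs();M=Ro.from_quat(o['tool_rot']).as_matrix();print(M.round(3),np.degrees(np.arctan2(M[1,2],M[0,2])),np.degrees(o['q']))
W=camera("wrist");R=np.array(W["R"]);cpos=-R.T@W["t"];print("cam in tool",M.T@(cpos-o['position']),(R@M).round(3))
E
```

```text
[[-0.945 -0.     0.326]
 [-0.326  0.001 -0.945]
 [-0.    -1.    -0.001]] -70.98901754629534 [-8.12162255e+01  3.02506620e+01  8.21182136e+01 -2.29248511e-04
  6.76883410e+01 -1.02271159e+01]
cam in tool [-7.06387265e-02 -2.00693443e-01 -4.63036575e-05] [[-0.001  0.     1.   ]
 [ 0.967 -0.257  0.001]
 [ 0.257  0.967 -0.   ]]
```

arm_command:
  plan:
    - [[0.5, 1.2, 1.5], 1.7]
    - [[1.2, 2.9, 2.2], 3.4]
    - [[2.0, 4.6, 2.9], 5.1]
    - [[2.8, 6.3, 3.4], 6.8]
    - [[3.6, 8.0, 3.8], 8.5]
  fingers: 1

```text
time: 0.8
position: [0.2942, -0.3894, 0.2793]
tool_rot: [0.363, -0.606, 0.607, -0.363]
ft_force: [1.2, -0.3, 0.5]
grip_width: 0.0872
```

arm_command:
  plan:
    - [[0.7, 1.7, 0], 1.7]
    - [[1.4, 3.4, 0], 3.4]
    - [[2.1, 5.1, 0], 5.1]
    - [[2.8, 6.8, 0], 6.8]
    - [[3.5, 8.5, 0], 8.5]

```text
time: 1.3
position: [0.3815, -0.1766, 0.2786]
tool_rot: [-0.558, 0.433, -0.434, 0.558]
ft_force: [0.2, -1.1, -0.5]
grip_width: 0.0871
```

arm_command:
  plan:
    - [[0.7, 1.4, 0], 1.7]
    - [[1.4, 2.8, 0], 3.4]
    - [[2.1, 4.2, 0], 5.1]
    - [[2.8, 5.6, 0], 6.8]
    - [[3.5, 6.9, 0], 8.5]

```text
time: 1.8
position: [0.469, -0.0041, 0.2785]
tool_rot: [0.678, -0.201, 0.202, -0.678]
ft_force: [-0.2, -0.0, 0.5]
grip_width: 0.0869
```

arm_command:
  plan:
    - [[0, 0, 0], 1.7]
    - [[0, 0, 0], 3.4]
    - [[0, 0, 0], 5.1]
    - [[0, 0, 0], 6.7]
    - [[0, 0, 0], 6.7]

```text
time: 2.3
position: [0.4685, -0.0057, 0.2784]
tool_rot: [0.707, 0.0, -0.0, -0.707]
ft_force: [-0.7, 0.3, 0.2]
grip_width: 0.0872
```

```bash
python3 - <<'E'
from h import *
o=get_obs();print(o['q'],o['ft_force'],o['position'])
c=camera("wrist");cv2.imwrite("pics/w1.png",c["pixels"][:,:,::-1])
np.savez("w1.npz",**{k:np.array(v) for k,v in c.items()})
E
```

```text
[-2.51432778e-01  1.99545006e-01  1.67932392e+00 -1.19893820e-05
  1.26272816e+00 -1.82243031e+00] [-0.74866277  0.2692447   0.23270883] [ 0.46851639 -0.00574777  0.27836983]
```

View pics/w1.png

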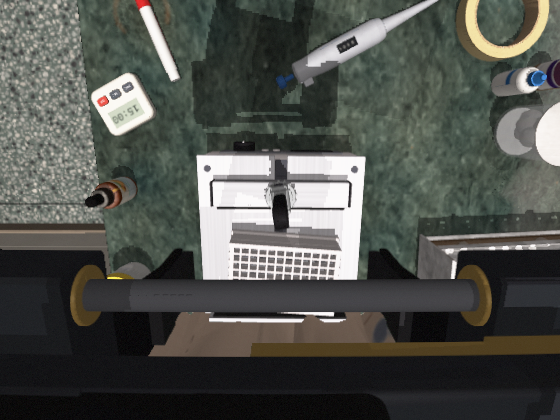

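The wrist view shows the bar at rows 180-208, the lever at about (280,208) tip-down, and the plate below it. I'll zoom in on the lever.

```bash
python3 - <<'E'
import cv2
a=cv2.imread("pics/w1.png"); cv2.imwrite("pics/w1c.png",cv2.resize(a[140:260,195:365],None,fx=4.7,fy=4.7,interpolation=cv2.INTER_CUBIC))
E
```

```text
(no output)
```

View pics/w1c.png

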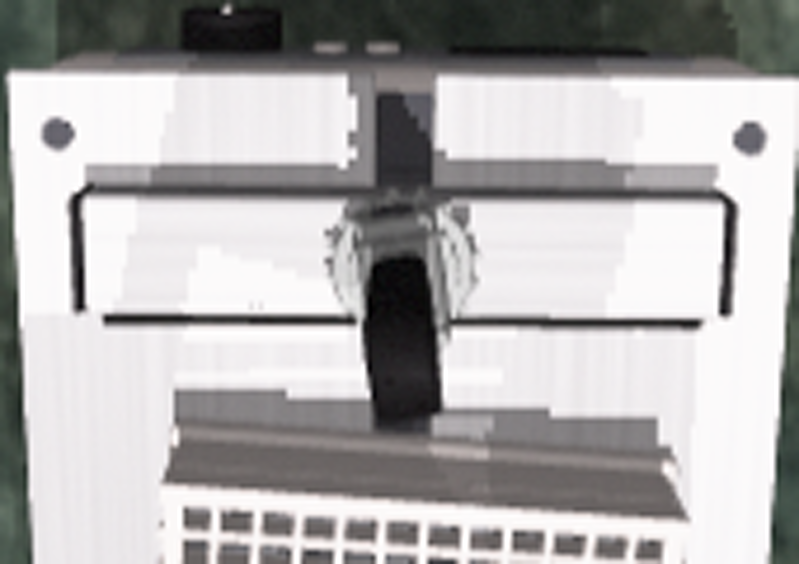

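```bash
cat > fit.py <<'E'
from h import *
from scipy.optimize import minimize
def lev(x,y,zp,psi,w=(20,82),fold=0):
    ex=np.array([np.cos(psi),np.sin(psi),0]);ey=np.array([-np.sin(psi),np.cos(psi),0]);ez=np.array([0,0,1.])
    ex,ez=np.cos(fold)*ex-np.sin(fold)*ez, np.sin(fold)*ex+np.cos(fold)*ez
    return np.array([np.array([x,y,zp])+a*.006*ex+b*.010*ey+s*.001*ez for a in(-1,1) for b in(-1,1) for s in w])
def sil(c,P,box,k=6):
    u0,v0,u1,v1=box
    uv=(proj(c,P)-[u0,v0]+.5)*k
    m=np.zeros(((v1-v0)*k,(u1-u0)*k),np.uint8)
    cv2.fillConvexPoly(m,cv2.convexHull(np.round(uv).astype(np.int32)),255)
    return cv2.resize(m,(u1-u0,v1-v0),interpolation=cv2.INTER_AREA)/255.
E
python3 - <<'E'
from fit import *
W=dict(np.load("w1.npz"));T=camera("top");S=camera("scene")
cv2.imwrite("pics/s1.png",S["pixels"][:,:,::-1])
cams=[(W,(262,192,300,232)),(S,(250,186,272,220))]
ms=[]
for c,b in cams:
    g=cv2.cvtColor(c["pixels"],cv2.COLOR_RGB2GRAY)[b[1]:b[3],b[0]:b[2]].astype(float)
    m=np.clip((110-g)/60,0,1);ms.append(m);
    print((m*9).astype(int) if c is S else '')
best=[]
def cost(p):return sum(np.abs(sil(c,lev(p[0],p[1],p[2],p[3]),b)-m).sum() for (c,b),m in zip(cams,ms))
for deg in range(40,141,10):
    r=minimize(lambda p:cost([p[0],p[1],p[2],np.radians(deg)]),[.472,-.006,.129],method="Nelder-Mead",options=dict(initial_simplex=[[.472,-.006,.129],[.476,-.006,.129],[.472,-.002,.129],[.472,-.006,.132]]))
    print(deg,r.fun,r.x)
E
```

```text
[[1 1 2 5 6 4 2 1 1 1 1 1 1 2 2 2 1 1 0 1 1 1]
 [1 1 2 5 6 4 2 1 1 1 1 1 2 2 2 2 1 1 1 1 1 1]
 [1 1 2 4 5 4 2 2 1 1 1 2 2 2 2 2 1 1 1 1 1 1]
 [1 1 2 4 5 5 3 4 4 5 5 2 2 2 2 2 1 0 1 1 1 1]
 [1 1 2 4 5 6 4 8 9 9 9 6 5 3 2 2 1 0 1 1 1 1]
 [1 1 2 3 5 6 7 9 9 9 9 9 9 6 3 1 1 1 1 1 1 1]
 [1 2 2 3 5 6 9 9 9 9 9 9 9 9 4 1 1 1 1 1 1 1]
 [2 3 3 3 5 7 9 9 9 9 9 9 9 9 4 1 1 1 1 1 1 1]
 [3 4 4 4 5 9 9 9 9 9 9 9 9 9 4 1 1 0 1 0 1 0]
 [4 5 5 4 5 9 9 9 9 9 9 9 9 9 3 1 0 0 0 0 0 0]
 [4 5 5 4 4 9 9 9 9 9 9 9 9 9 3 1 0 0 0 0 0 0]
 [4 5 5 5 4 7 9 9 9 9 9 9 9 9 3 1 0 0 0 0 0 0]
 [4 5 5 5 5 5 9 9 9 9 9 9 9 9 3 0 0 0 0 0 0 0]
 [3 4 5 5 5 5 9 9 9 9 9 9 9 9 3 0 0 0 0 0 0 0]
 [2 4 4 5 5 5 9 9 9 9 9 9 9 9 0 0 0 0 0 0 0 0]
 [1 3 4 4 4 5 9 9 9 9 9 9 9 9 0 0 0 0 0 0 0 0]
 [1 2 3 4 4 5 9 9 9 9 9 9 9 9 0 0 0 0 0 0 0 0]
 [1 2 3 4 4 4 8 9 9 9 9 9 9 9 0 0 0 0 0 0 0 0]
 [1 2 4 4 3 3 8 9 9 9 9 9 9 9 0 0 0 0 0 0 0 0]
 [1 2 4 4 0 0 0 9 9 9 9 9 9 9 0 0 0 0 0 0 0 0]
 [1 2 0 0 0 0 0 9 9 9 9 9 9 9 0 0 0 0 0 0 0 0]
 [1 2 0 0 0 0 0 9 9 9 9 9 9 9 0 0 0 0 0 0 0 0]
 [0 1 0 0 0 0 1 9 9 9 9 9 9 9 0 0 0 0 0 0 0 0]
 [0 1 0 0 0 0 6 9 9
[... 458 characters left out ...]
 0 0 0 0 1 3 3 3 3 4 0 0 0 0 0 0 0 0 0]]
40 487.8039215686274 [ 0.47142721 -0.00406587  0.12970892]
50 463.41372549019604 [ 0.47138201 -0.00503689  0.13112336]
60 419.8843137254902 [ 0.47208867 -0.0049353   0.13041519]
70 360.78235294117644 [ 0.47187792 -0.00547535  0.1308323 ]
80 289.99411764705883 [ 0.47153434 -0.00605196  0.13164054]
90 214.72352941176473 [ 0.47249838 -0.00584389  0.13134185]
100 215.6156862745098 [ 0.47187742 -0.0053063   0.13083495]
110 281.18627450980387 [ 0.47173445 -0.00551362  0.1302312 ]
120 355.7078431372549 [ 0.47188495 -0.00534959  0.12865953]
130 420.32745098039214 [ 0.47224436 -0.0057337   0.1284793 ]
140 451.8509803921569 [ 0.47173247 -0.0047871   0.12895678]
```

Fit: bolt axis at (0.472, -0.0055), pivot z ≈ 0.130, bolt x yaw ≈ 95°. That leaves about 3.24 rad to snug, which is within the stated start range. Descending over the lever.

arm_command:
  plan:
    - [[0.14, 0, -1.2], 1]
    - [[0.14, 0, -2.6], 1]
    - [[0.14, 0, -4.0], 1]
    - [[0.14, 0, -4.9], 1]
    - [[0.14, 0, -4.9], 1]

```text
time: 2.95
position: [0.4695, -0.0053, 0.1532]
tool_rot: [-0.706, -0.028, 0.033, 0.707]
ft_force: [-1.0, -0.7, 0.1]
grip_width: 0.0867
```

arm_command:
  plan:
    - [[0, 0, 0], 0]
    - [[0, 0, 0], 0]
    - [[0, 0, 0], 0]
    - [[0, 0, 0], 0]
    - [[0, 0, 0], 0]
  fingers: -1
  force: 15

```text
time: 3.45
position: [0.4726, -0.006, 0.1566]
tool_rot: [0.707, 0.031, -0.03, -0.706]
ft_force: [-0.8, 0.2, 0.3]
grip_width: 0.0554
```

```bash
python3 - <<'E'
from h import *
o=get_obs();print(o['position'],o['ft_force'],o['moment'],o['grip_width'])
c=camera("wrist");a=c["pixels"][:,:,::-1];s=camera("scene")["pixels"][:,:,::-1]
cv2.imwrite("pics/w2.png",np.hstack([cv2.resize(a[100:300,180:380],(400,400)),cv2.resize(s[170:300,200:330],(400,400))]))
E
```

```text
[ 0.47255113 -0.00596562  0.15658568] [-0.78729277  0.19688097  0.28418044] [ 0.10658055 -0.18787551 -0.00268346] 0.05539628129585458
```

View pics/w2.png

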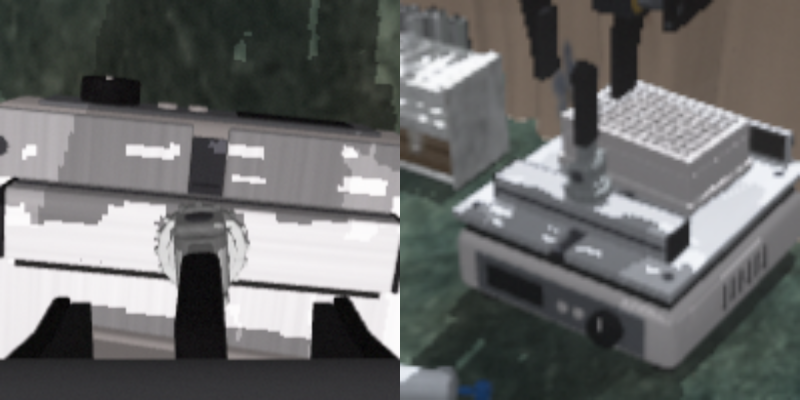

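The fingers straddle the lever evenly and are still closing, so I'll let them finish.

arm_command:
  plan:
    - [[0, 0, 0], 0]
    - [[0, 0, 0], 0]
    - [[0, 0, 0], 0]
    - [[0, 0, 0], 0]
    - [[0, 0, 0], 0]

```text
time: 4.05
position: [0.4721, -0.006, 0.1558]
tool_rot: [0.707, 0.031, -0.031, -0.706]
ft_force: [0.2, -0.9, 0.0]
grip_width: 0.0118
```

arm_command:
  plan:
    - [[0, 0, 0], 0]
    - [[0, 0, 0], 0]
    - [[0, 0, 0], 0]

```text
time: 4.35
position: [0.4721, -0.0059, 0.1558]
tool_rot: [0.706, 0.031, -0.031, -0.706]
ft_force: [0.1, -0.3, -1.2]
grip_width: 0.012
```

Gripped at 12 mm. Now I'll slide the bar toward the fence, along +x.

arm_command:
  plan:
    - [[0.2, 0, 0], 0]
    - [[0.4, 0, 0], 0]
    - [[0.6, 0, 0], 0]
    - [[0.8, 0, 0], 0]
    - [[1.0, 0, 0], 0]

```text
time: 4.85
position: [0.4976, -0.006, 0.1558]
tool_rot: [0.706, 0.031, -0.031, -0.706]
ft_force: [-1.1, -1.6, 0.1]
grip_width: 0.0122
```

```bash
python3 - <<'E'
from h import *
o=get_obs();print(o['position'],o['ft_force'],o['moment'],o['grip_width'])
a=camera("top")["pixels"][:,:,::-1];s=camera("scene")["pixels"][:,:,::-1]
cv2.imwrite("pics/w3.png",np.hstack([cv2.resize(a[140:260,200:320],(400,400)),cv2.resize(s[170:300,200:330],(400,400))]))
E
```

```text
[ 0.49755644 -0.00596627  0.15577831] [-1.12520967 -1.61186787  0.12722129] [-0.13024335  0.14631167  0.09423034] 0.01222795181934419
```

View pics/w3.png

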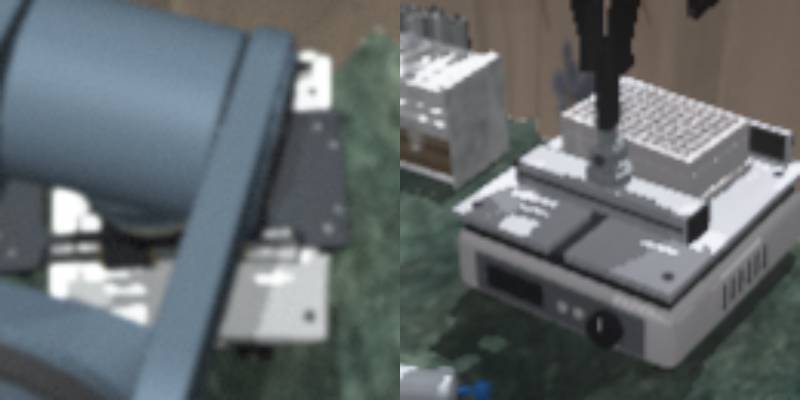

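The bar is sliding with the lever and nearly touches the plate. Continuing in smaller steps.

arm_command:
  plan:
    - [[0.1, 0, 0], 0]
    - [[0.2, 0, 0], 0]
    - [[0.3, 0, 0], 0]
    - [[0.4, 0, 0], 0]
    - [[0.48, 0, 0], 0]

```text
time: 5.45
position: [0.509, -0.006, 0.1558]
tool_rot: [0.706, 0.031, -0.031, -0.706]
ft_force: [-0.8, -1.8, 0.1]
grip_width: 0.012
```

arm_command:
  plan:
    - [[0.05, 0, 0], 0]
    - [[0.1, 0, 0], 0]
    - [[0.15, 0, 0], 0]
    - [[0.2, 0, 0], 0]
    - [[0.2, 0, 0], 0]

```text
time: 5.95
position: [0.5146, -0.0059, 0.1558]
tool_rot: [0.706, 0.031, -0.031, -0.706]
ft_force: [-1.4, -1.9, -1.0]
grip_width: 0.0118
```

arm_command:
  plan:
    - [[0.04, 0, 0], 0]
    - [[0.08, 0, 0], 0]
    - [[0.12, 0, 0], 0]
    - [[0.12, 0, 0], 0]

```text
time: 6.35
position: [0.5174, -0.0059, 0.1558]
tool_rot: [0.706, 0.031, -0.031, -0.706]
ft_force: [-1.8, -2.5, -0.9]
grip_width: 0.0121
```

```bash
python3 - <<'E'
from h import *
o=get_obs();print(o['position'],o['ft_force'],o['moment'],o['grip_width'])
w=camera("wrist")["pixels"][:,:,::-1];s=camera("scene")["pixels"][:,:,::-1]
cv2.imwrite("pics/w4.png",np.hstack([cv2.resize(w,(400,400)),cv2.resize(s[190:270,240:340],(400,400),interpolation=cv2.INTER_CUBIC)]))
E
```

```text
[ 0.51743637 -0.00590697  0.15579276] [-1.82903082 -2.5072137  -0.85859249] [-0.26322448  0.32915187  0.05886089] 0.012126923966728034
```

View pics/w4.png

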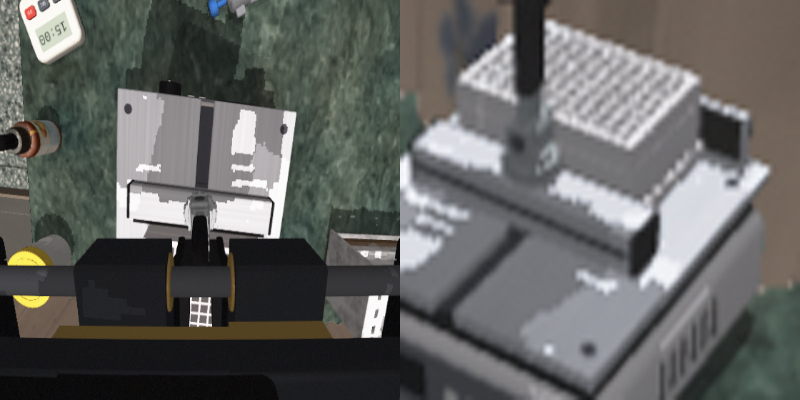

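arm_command:
  plan:
    - [[0.04, -0.02, 0], 0]
    - [[0.08, -0.02, 0], 0]
    - [[0.08, -0.02, 0], 0]

```text
time: 6.75
position: [0.5182, -0.0061, 0.1557]
tool_rot: [-0.706, -0.03, 0.032, 0.707]
ft_force: [-4.0, -1.4, 0.7]
grip_width: 0.0122
```

arm_command:
  plan:
    - [[0.04, 0, 0], 0]
    - [[0.08, 0, 0], 0]
    - [[0.08, 0, 0], 0]

```text
time: 7.05
position: [0.5191, -0.006, 0.1556]
tool_rot: [-0.706, -0.029, 0.033, 0.707]
ft_force: [-7.0, -1.1, 2.4]
grip_width: 0.0115
```

The force has risen to 7 N, with the tool lagging its command, so the plate looks clamped. Checking in the images.

```bash
python3 - <<'E'
from h import *
o=get_obs();print(o['position'],o['ft_force'],o['moment'],o['grip_width'])
c=camera("scene");s=c["pixels"][:,:,::-1]
cv2.imwrite("pics/s5.png",cv2.resize(s[185:285,215:345],None,fx=6,fy=6,interpolation=cv2.INTER_CUBIC))
E
```

```text
[ 0.51908404 -0.00598179  0.15561339] [-7.02143058 -1.1279725   2.37067441] [-0.21864016  1.10875707  0.0859795 ] 0.011496844101998244
```

View pics/s5.png

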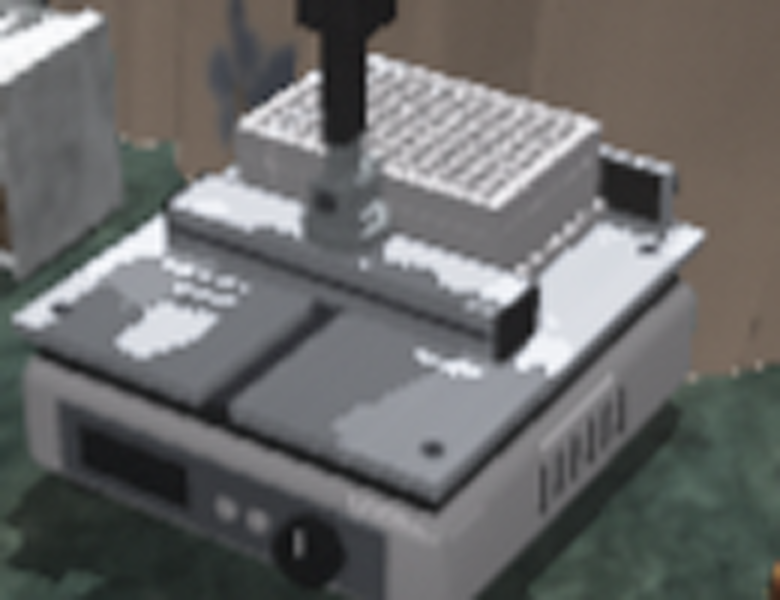

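```bash
python3 - <<'E'
from h import *
S=camera("scene")
sc=lambda x,y:(215+(x+.5)/6-.5,185+(y+.5)/6-.5)
for n,p,z in [("L",(15,318),.082),("near",(435,493),.082),("R",(703,230),.082),("barL",(168,208),.1045),("barnear",(495,325),.1045),("barR",(535,288),.1045),("plL",(240,125),.126),("plnear",(490,208),.126),("plR",(600,127),.126),("fence top near",(660,190),.11),("ftfar",(676,180),.11),("scrB",(432,449),.082),("scrT",(648,247),.082),("scrL",(62,309),.082)]:
    print(n,atz(S,sc(*p),z).round(4))
E
```

```text
L [0.4345 0.0909 0.082 ]
near [ 0.4277 -0.1017  0.082 ]
R [ 0.634  -0.0997  0.082 ]
barL [0.5016 0.0682 0.1045]
barnear [ 0.4986 -0.0825  0.1045]
barR [ 0.5281 -0.0821  0.1045]
plL [0.5402 0.0608 0.126 ]
plnear [ 0.5377 -0.0565  0.126 ]
plR [ 0.6159 -0.0604  0.126 ]
fence top near [ 0.6093 -0.0915  0.11  ]
ftfar [ 0.6197 -0.0931  0.11  ]
scrB [ 0.4486 -0.0873  0.082 ]
scrT [ 0.6102 -0.0872  0.082 ]
scrL [0.449  0.0799 0.082 ]
```

arm_command:
  plan:
    - [[0.06, 0, 0], 0]
    - [[0.06, 0, 0], 0]
    - [[0.06, 0, 0], 0]

```text
time: 7.45
position: [0.5197, -0.0059, 0.1556]
tool_rot: [-0.706, -0.029, 0.033, 0.707]
ft_force: [-7.7, -1.9, 2.4]
grip_width: 0.012
```

The tool is stalled against the stop. Raising the grip and screwing in clockwise, lowering the tool as the bolt sinks.

arm_command:
  plan:
    - [[0, 0, 0], 0]
    - [[0, 0, -0.01], -1]
    - [[0, 0, -0.02], -2.5]
    - [[0, 0, -0.03], -4]
    - [[0, 0, -0.03], -5]
  force: 35

```text
time: 7.95
position: [0.5197, -0.006, 0.155]
tool_rot: [0.696, -0.126, 0.122, -0.696]
ft_force: [-8.2, -1.8, 4.6]
grip_width: 0.0119
```

```bash
python3 - <<'E'
from h import *
o=get_obs();print(o['position'],o['ft_force'],o['moment'],o['grip_width'])
s=camera("scene")["pixels"][:,:,::-1]
cv2.imwrite("pics/s6.png",cv2.resize(s[185:285,215:345],None,fx=6,fy=6,interpolation=cv2.INTER_CUBIC))
E
```

```text
[ 0.51967136 -0.00604073  0.15500003] [-8.20827929 -1.83736036  4.60008108] [-0.30856321  1.35259204  0.14952605] 0.011931259451226457
```

View pics/s6.png

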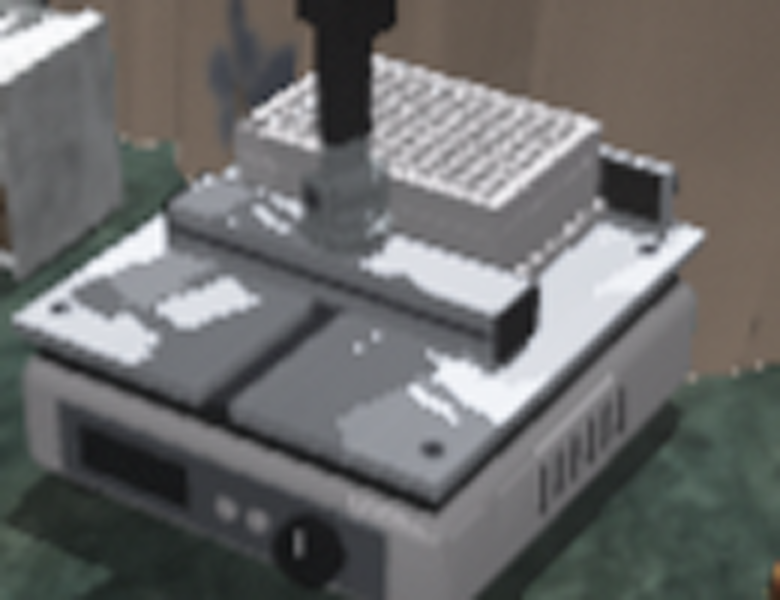

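arm_command:
  plan:
    - [[-0.02, 0, 0], -1.6]
    - [[-0.04, 0, -0.01], -3.2]
    - [[-0.04, 0, -0.02], -4.8]
    - [[-0.04, 0, -0.03], -6.4]
    - [[-0.04, 0, -0.03], -8]

```text
time: 8.5
position: [0.5193, -0.0062, 0.1541]
tool_rot: [0.612, -0.357, 0.354, -0.611]
ft_force: [-6.9, -0.6, 2.2]
grip_width: 0.0117
```

arm_command:
  plan:
    - [[0, 0, 0], -1.6]
    - [[0, 0, -0.01], -3.2]
    - [[0, 0, -0.02], -4.8]
    - [[0, 0, -0.03], -6.4]
    - [[0, 0, -0.03], -8]

```text
time: 9.0
position: [0.5192, -0.0063, 0.1533]
tool_rot: [-0.455, 0.544, -0.542, 0.452]
ft_force: [-6.5, -0.9, 1.3]
grip_width: 0.0114
```

```bash
python3 - <<'E'
from h import *
o=get_obs();print(o['q'],o['position'],o['ft_force'],o['moment'],o['grip_width'])
s=camera("scene")["pixels"][:,:,::-1]
cv2.imwrite("pics/s7.png",cv2.resize(s[185:285,215:345],None,fx=6,fy=6,interpolation=cv2.INTER_CUBIC))
E
```

```text
[-2.26734777e-01  4.29358643e-01  1.72416048e+00 -1.43510974e-03
  9.93050196e-01 -4.65608686e-02] [ 0.51920419 -0.00629094  0.15334941] [-6.54485283 -0.86215366  1.30783765] [-0.5710521   1.36807912  0.06617491] 0.011437926399674904
```

View pics/s7.png

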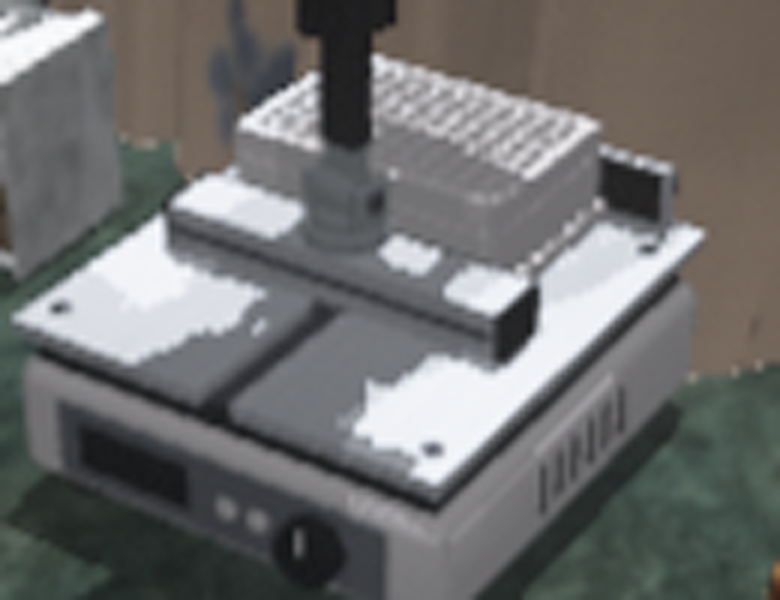

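The bolt is turning (the pin is now visible on the fork's right at about (375,203)) and the bar and plate haven't moved. Continuing.

arm_command:
  plan:
    - [[0, 0, 0], -1.6]
    - [[0, 0, -0.01], -3.2]
    - [[0, 0, -0.02], -4.8]
    - [[0, 0, -0.03], -6.4]
    - [[0, 0, -0.03], -8]

```text
time: 9.55
position: [0.5192, -0.0063, 0.1526]
tool_rot: [-0.242, 0.666, -0.664, 0.239]
ft_force: [-7.5, -2.3, 1.7]
grip_width: 0.0115
```

arm_command:
  plan:
    - [[0, 0, 0], -1.2]
    - [[0, 0, -0.01], -2.4]
    - [[0, 0, -0.02], -3.6]
    - [[0, 0, -0.03], -5]
    - [[0, 0, -0.03], -6]

```text
time: 10.05
position: [0.5192, -0.0063, 0.152]
tool_rot: [-0.062, 0.705, -0.704, 0.059]
ft_force: [-7.4, -2.2, 3.0]
grip_width: 0.0114
```

```bash
python3 - <<'E'
from h import *
from scipy.spatial.transform import Rotation as Ro
o=get_obs();M=Ro.from_quat(o['tool_rot']).as_matrix();print(np.degrees(np.arctan2(M[1,2],M[0,2])),o['position'],o['ft_force'],o['moment'],o['grip_width'],o['joint_torque'])
E
```

```text
-80.18201436312977 [ 0.51918624 -0.00633472  0.15204468] [-7.36372132 -2.19372447  3.04264876] [-0.43602215  1.51138839  0.15550782] 0.011371926503488384 [  1.11454144 -35.59705853 -17.91653752   1.18532941  -2.22143009
  -0.33860606]
```

arm_command:
  plan:
    - [[0, 0, -0.005], -0.7]
    - [[0, 0, -0.01], -1.4]
    - [[0, 0, -0.01], -2]
    - [[0, 0, -0.01], -2]

```text
time: 10.45
position: [0.5191, -0.0064, 0.1518]
tool_rot: [0.002, -0.707, 0.707, 0.002]
ft_force: [-6.8, -2.0, 4.0]
grip_width: 0.0115
```

```bash
cat > st.py <<'E'
from h import *
from scipy.spatial.transform import Rotation as Ro
o=get_obs();M=Ro.from_quat(o['tool_rot']).as_matrix();print(np.degrees(np.arctan2(M[1,2],M[0,2])),o['position'],o['ft_force'],o['moment'],o['grip_width'],o['joint_torque'][5])
E
python3 st.py
```

```text
-90.00579814267711 [ 0.51913481 -0.00637861  0.15180728] [-6.79079294 -2.02085517  3.98278794] [-0.44650892  1.71582454  0.02162054] 0.011466320327348185 0.2135123312473297
```

arm_command:
  plan:
    - [[0, 0, 0], -0.5]
    - [[0, 0, 0], -1]
    - [[0, 0, 0], -1]

```text
time: 10.75
position: [0.5194, -0.0066, 0.1518]
tool_rot: [-0.028, -0.706, 0.707, 0.032]
ft_force: [-7.1, -2.0, 3.3]
grip_width: 0.0118
```

```bash
python3 st.py
```

```text
-94.854011712385 [ 0.51939722 -0.00655622  0.15180061] [-7.08244005 -1.95134742  3.33046985] [-0.4780641  1.4550402  0.6801796] 0.011834373862951759 0.7635961845517159
```

The z moment jumped to 0.68 N m at yaw ≈ -95°, so the bolt is against its snug stop. I'll ease the twist, release, and rise.

arm_command:
  plan:
    - [[-0.04, 0, 0.01], 0.5]
    - [[-0.06, 0, 0.01], 0.5]
    - [[-0.06, 0, 0.01], 0.5]

```text
time: 11.05
position: [0.5188, -0.0065, 0.1519]
tool_rot: [-0.014, -0.707, 0.707, 0.016]
ft_force: [-4.2, -2.3, 0.7]
grip_width: 0.0117
```

arm_command:
  plan:
    - [[0, 0, 0], 0]
    - [[0, 0, 0], 0]
    - [[0, 0, 0], 0]
    - [[0, 0, 0], 0]
  fingers: 0

```text
time: 11.45
position: [0.5213, -0.0063, 0.1524]
tool_rot: [0.016, 0.707, -0.707, -0.015]
ft_force: [-0.4, 0.4, 0.3]
grip_width: 0.0361
```

arm_command:
  plan:
    - [[0, 0, 1.2], 0]
    - [[0, 0, 2.8], 0]
    - [[0, 0, 4], 0]
    - [[-1, 0, 5], 0]
    - [[-2, 0, 5], 0]

```text
time: 11.95
position: [0.4732, -0.007, 0.2809]
tool_rot: [-0.019, -0.706, 0.708, 0.012]
ft_force: [0.2, 0.7, -0.5]
grip_width: 0.0432
```

```bash
python3 st.py; python3 - <<'E'
from h import *
s=camera("scene")["pixels"][:,:,::-1];w=camera("wrist")["pixels"][:,:,::-1]
cv2.imwrite("pics/s8.png",cv2.resize(s[175:285,215:345],None,fx=5.4,fy=5.4,interpolation=cv2.INTER_CUBIC))
cv2.imwrite("pics/w8.png",w)
E
```

```text
-92.47534230391294 [ 0.47322326 -0.00697639  0.28092088] [ 0.23331202  0.68196118 -0.46371206] [0.01037406 0.03177324 0.02502558] 0.0432143486294588 0.0889870198443532
```

View pics/s8.png

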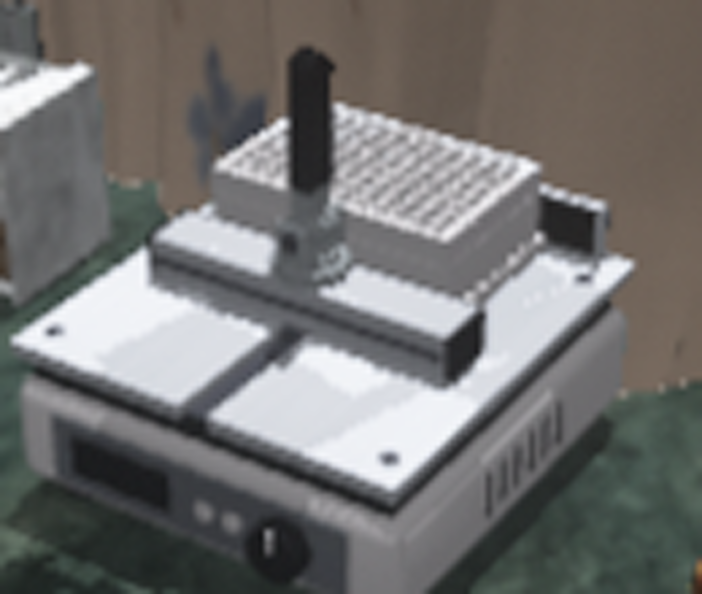

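View pics/w8.png

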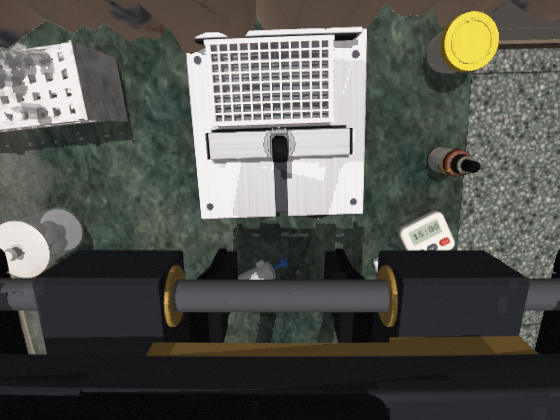

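The bolt head is down on the bar, the lever is upright at about (310,120) in the scene crop, and the plate is flush between bar and fence. Next I'll shut the fingers and go to the lever's +y side.

arm_command:
  plan:
    - [[0.9, 1, 0], 0.5]
    - [[1.8, 1.6, 0], 0.5]
    - [[1.8, 1.6, 0], 0.5]
    - [[1.8, 1.6, 0], 0.5]
    - [[1.8, 1.6, 0], 0.5]
  fingers: -1

```text
time: 12.55
position: [0.5147, 0.0334, 0.2765]
tool_rot: [-0.0, 0.707, -0.707, -0.0]
ft_force: [-0.5, -0.5, -0.5]
grip_width: 0.0112
```

arm_command:
  plan:
    - [[0, 0, -1], 0]
    - [[0, 0, -2.2], 0]
    - [[0, 0, -3.2], 0]
    - [[0, 0, -3.7], 0]
    - [[0, 0, -3.7], 0]

```text
time: 13.05
position: [0.5129, 0.0333, 0.1827]
tool_rot: [-0.002, 0.707, -0.707, -0.002]
ft_force: [0.4, 0.3, 0.8]
grip_width: 0.0002
```

```bash
python3 st.py; python3 - <<'E'
from h import *
s=camera("scene")["pixels"][:,:,::-1];w=camera("wrist")["pixels"][:,:,::-1]
cv2.imwrite("pics/s9.png",np.hstack([cv2.resize(s[155:275,215:335],(400,400),interpolation=cv2.INTER_CUBIC),cv2.resize(w[100:380,140:420],(400,400))]))
E
```

```text
-90.04964323551127 [0.51286469 0.03333348 0.18268183] [0.42093211 0.31169465 0.77284406] [0.02979067 0.02788097 0.05627986] 0.00023708862361821977 0.00048478908865945414
```

View pics/s9.png

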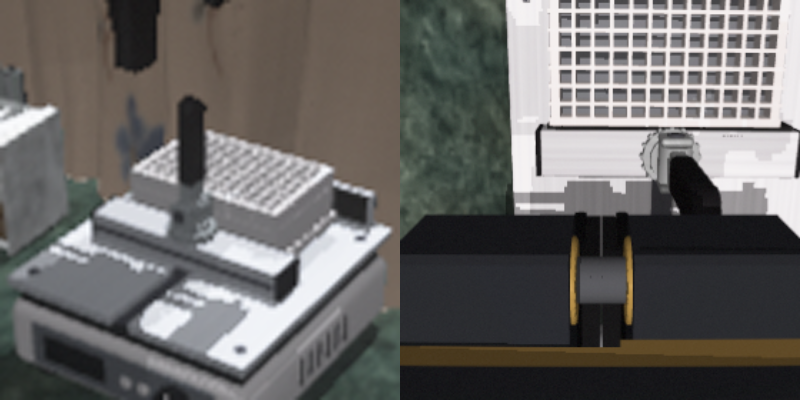

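Fingers are shut on the lever's +y side. Approaching and pushing it over toward -y along the arc.

arm_command:
  plan:
    - [[0.2, -0.3, 0], 0]
    - [[0.2, -0.6, 0], 0]
    - [[0.2, -0.85, 0], 0]
    - [[0.2, -1.1, 0], 0]
    - [[0.2, -1.35, 0], 0]

```text
time: 13.65
position: [0.5201, -0.0009, 0.1848]
tool_rot: [-0.0, -0.707, 0.707, -0.0]
ft_force: [0.2, -0.2, 0.1]
grip_width: 0.0005
```

```bash
python3 st.py; python3 - <<'E'
from h import *
s=camera("scene")["pixels"][:,:,::-1];w=camera("wrist")["pixels"][:,:,::-1]
cv2.imwrite("pics/s10.png",np.hstack([cv2.resize(s[155:275,215:335],(400,400),interpolation=cv2.INTER_CUBIC),cv2.resize(w[100:380,140:420],(400,400))]))
E
```

```text
-90.01063726770468 [ 0.52010588 -0.00085231  0.184784  ] [ 0.2117633  -0.16273205  0.1427385 ] [ 0.00585943 -0.02295876 -0.04402787] 0.0004700519440850201 0.07904539816081524
```

View pics/s10.png

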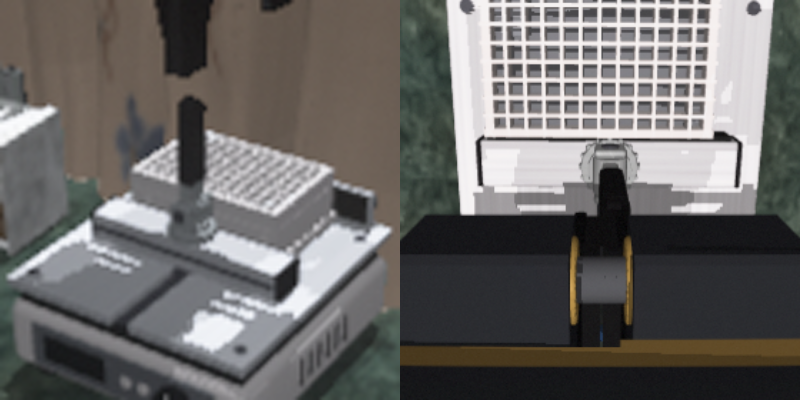

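```bash
python3 - <<'E'
from h import *
S=camera("scene");o=get_obs()
print(proj(S,[o['position'],[.518,-.0065,.207],[.518,-.0065,.125]]))
for y in(0,.02):
  for z in (.2,.21,.22,.23,.24): print(y,z,proj(S,[[.52,y-.001,z]]))
s=S["pixels"][:,:,::-1]
cv2.imwrite("pics/s11.png",cv2.resize(s[130:250,225:325],None,fx=5,fy=5,interpolation=cv2.INTER_CUBIC))
E
```

```text
[[270.80424574 192.74645055]
 [272.35938067 184.51245374]
 [272.83485888 217.32240106]]
0 0.2 [[270.82489639 186.50102427]]
0 0.21 [[270.75652429 182.34186234]]
0 0.22 [[270.68754255 178.1369469 ]]
0 0.23 [[270.61794536 173.88563005]]
0 0.24 [[270.54772691 169.58725465]]
0.02 0.2 [[263.32429053 184.37883263]]
0.02 0.21 [[263.21590628 180.25215725]]
0.02 0.22 [[263.10654542 176.08062462]]
0.02 0.23 [[262.99619825 171.86360809]]
0.02 0.24 [[262.88485511 167.60047223]]
```

View pics/s11.png

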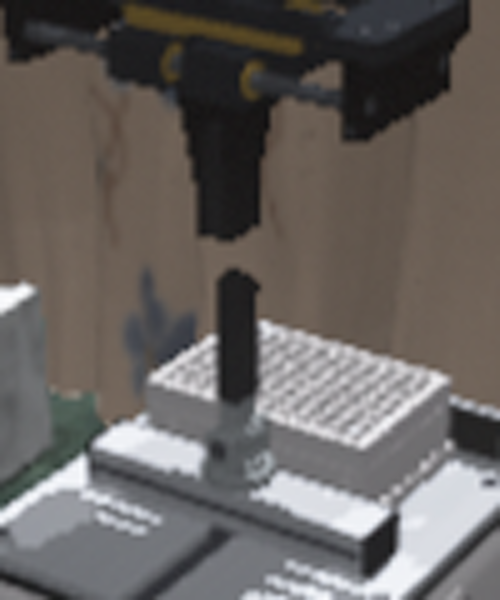

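```bash
python3 - <<'E'
from h import *
S=camera("scene")
for y in (-.006+.033,-.006-.033):
  print(y,[proj(S,[[.4726,y,z]])[0].round(1).tolist() for z in (.156,.17,.18,.19,.2)])
a=cv2.imread("pics/w2.png")[:,400:];cv2.imwrite("pics/w2b.png",cv2.resize(a[0:260,60:340],None,fx=2.3,fy=2.3))
E
```

```text
0.027000000000000003 [[248.3, 209.6], [248.0, 204.0], [247.8, 199.9], [247.6, 195.7], [247.4, 191.5]]
-0.039 [[273.4, 217.8], [273.3, 212.0], [273.3, 207.8], [273.2, 203.6], [273.2, 199.3]]
```

View pics/w2b.png

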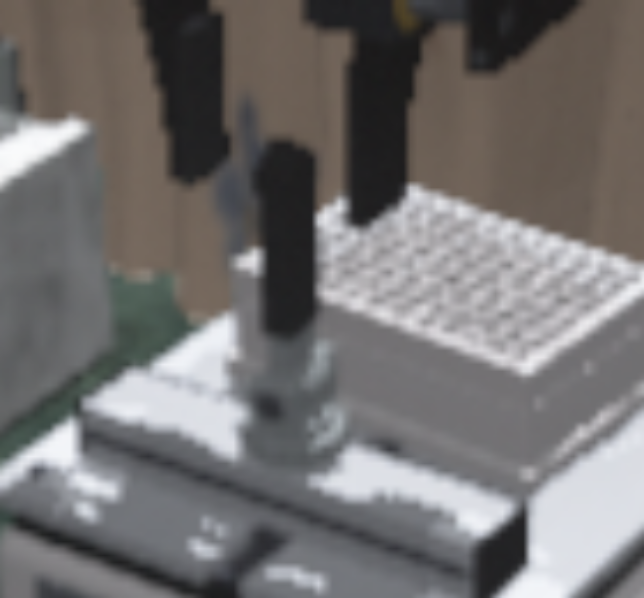

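The scene image shows the fingertips at z ≈ 0.222 while the reported TCP is 0.185. The same ~36 mm offset shows in the earlier grasp picture. So the real tips sit about 36 mm above the reported TCP, and this push passed over the lever. I'll back off to +y, lower by that amount and try again.

arm_command:
  plan:
    - [[-0.06, 0.8, 0], 0]
    - [[-0.06, 1.5, 0], 0]
    - [[-0.06, 1.5, -0.7], 0]
    - [[-0.06, 1.5, -1.4], 0]
    - [[-0.06, 1.5, -1.4], 0]

```text
time: 14.35
position: [0.5165, 0.0382, 0.1477]
tool_rot: [-0.002, 0.707, -0.707, -0.001]
ft_force: [-0.1, -0.8, -1.0]
grip_width: 0.0005
```

```bash
python3 st.py; python3 - <<'E'
from h import *
S=camera("scene");o=get_obs()
p=o['position'];print(proj(S,[p,p+[0,0,.036]]))
s=S["pixels"][:,:,::-1]
cv2.imwrite("pics/s12.png",cv2.resize(s[130:250,225:325],None,fx=5,fy=5,interpolation=cv2.INTER_CUBIC))
E
```

```text
-89.9433925557378 [0.51648206 0.03815979 0.14771323] [-0.05692081 -0.7608426  -1.02535602] [ 0.05745222  0.00879061 -0.0062919 ] 0.0004586003364400085 0.0020402266090968624
[[256.48991363 203.13770135]
 [255.97398031 188.95572174]]
```

View pics/s12.png

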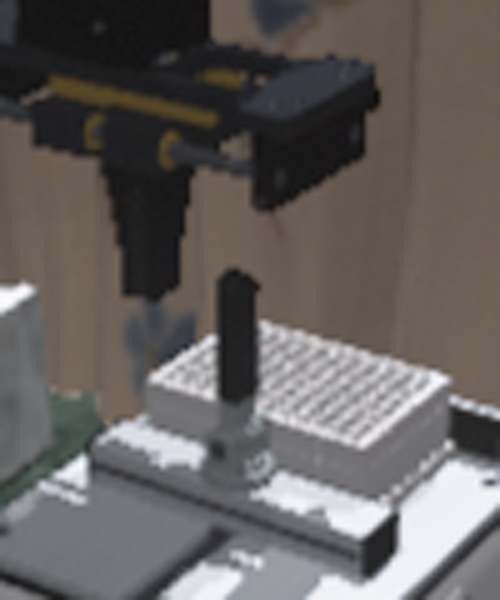

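The tip is now beside the lever's upper part, at crop (152,298) and z ≈ 0.184. Pushing.

arm_command:
  plan:
    - [[0.04, -0.4, 0], 0]
    - [[0.04, -0.8, 0], 0]
    - [[0.04, -1.1, 0], 0]
    - [[0.04, -1.35, 0], 0]
    - [[0.04, -1.6, 0], 0]

```text
time: 14.9
position: [0.52, -0.003, 0.1501]
tool_rot: [0.001, 0.707, -0.707, 0.0]
ft_force: [0.7, 2.9, 0.5]
grip_width: 0.0005
```

```bash
python3 st.py; python3 - <<'E'
from h import *
S=camera("scene")
s=S["pixels"][:,:,::-1]
cv2.imwrite("pics/s13.png",cv2.resize(s[130:250,225:325],None,fx=5,fy=5,interpolation=cv2.INTER_CUBIC))
E
```

```text
-90.05670522386654 [ 0.52003736 -0.00295139  0.15013206] [0.72006241 2.93455131 0.48021188] [ 0.50890659 -0.06125563  0.02694571] 0.0005071093864653782 0.07035165326669812
```

View pics/s13.png

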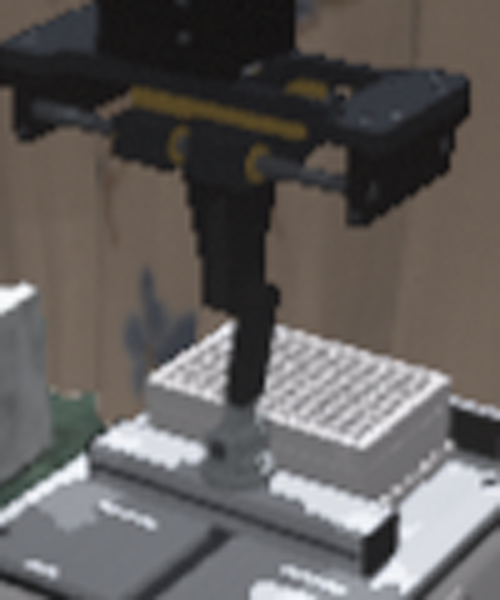

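Contact at about 3 N, and the lever is folding toward -y. Following the arc.

arm_command:
  plan:
    - [[0, -0.3, -0.08], 0]
    - [[0, -0.65, -0.2], 0]
    - [[0, -0.96, -0.4], 0]
    - [[0, -1.3, -0.7], 0]
    - [[0, -1.55, -1.0], 0]

```text
time: 15.45
position: [0.5199, -0.0429, 0.1241]
tool_rot: [-0.0, -0.707, 0.708, -0.0]
ft_force: [0.3, 1.5, 4.6]
grip_width: 0.0003
```

```bash
python3 st.py; python3 - <<'E'
from h import *
S=camera("scene")
s=S["pixels"][:,:,::-1]
cv2.imwrite("pics/s14.png",cv2.resize(s[130:250,225:325],None,fx=5,fy=5,interpolation=cv2.INTER_CUBIC))
E
```

```text
-89.99474426465247 [ 0.51992617 -0.04286458  0.12409976] [0.32847758 1.53067244 4.56421458] [-0.03913581  0.03645445 -0.05100018] 0.0003299096414278597 0.0624778401106596
```

View pics/s14.png

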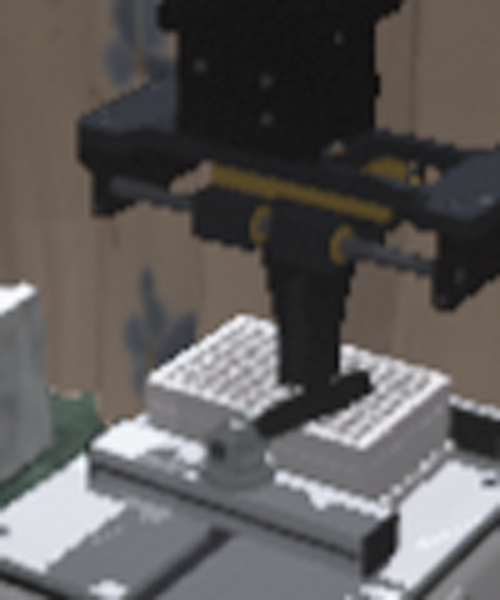

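arm_command:
  plan:
    - [[0, -0.15, -0.3], 0]
    - [[0, -0.28, -0.6], 0]
    - [[0, -0.36, -0.85], 0]
    - [[0, -0.42, -1.1], 0]
    - [[0, -0.44, -1.16], 0]

```text
time: 16.0
position: [0.5197, -0.0527, 0.0948]
tool_rot: [0.0, -0.707, 0.707, 0.0]
ft_force: [0.5, -2.1, 3.4]
grip_width: 0.0006
```

```bash
python3 st.py; python3 - <<'E'
from h import *
S=camera("scene")
s=S["pixels"][:,:,::-1]
cv2.imwrite("pics/s15.png",cv2.resize(s[130:250,225:325],None,fx=5,fy=5,interpolation=cv2.INTER_CUBIC))
E
```

```text
-89.98932291082701 [ 0.5196547  -0.05271893  0.09480907] [ 0.51040059 -2.07288156  3.38586485] [-0.40653878  0.03395847 -0.01709444] 0.000622441151521286 0.006405399763025343
```

View pics/s15.png

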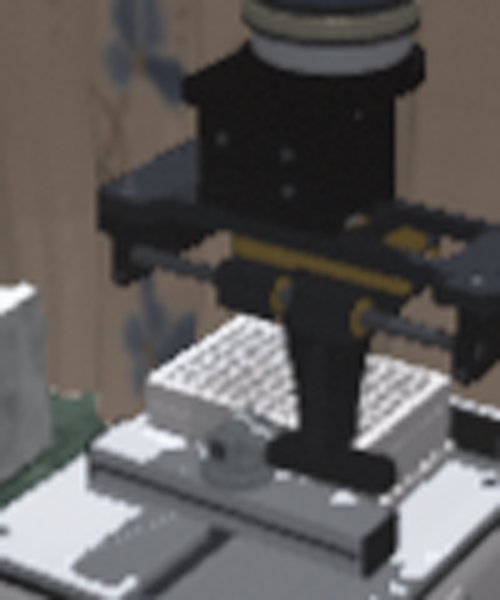

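The lever is nearly level. I'll press on until it stops firmly.

arm_command:
  plan:
    - [[0, 0, -0.05], 0]
    - [[0, 0, -0.1], 0]
    - [[0, 0, -0.1], 0]

```text
time: 16.35
position: [0.5196, -0.0523, 0.0931]
tool_rot: [0.0, -0.707, 0.707, -0.0]
ft_force: [0.3, -1.8, 2.3]
grip_width: 0.0003
```

arm_command:
  plan:
    - [[0, 0, -0.05], 0]
    - [[0, 0, -0.1], 0]
    - [[0, 0, -0.1], 0]

```text
time: 16.65
position: [0.5201, -0.0527, 0.0918]
tool_rot: [-0.0, -0.707, 0.707, -0.001]
ft_force: [-1.4, -2.6, 10.9]
grip_width: 0.0005
```

arm_command:
  plan:
    - [[0, 0, -0.08], 0]
    - [[0, 0, -0.08], 0]

```text
time: 16.85
position: [0.5209, -0.053, 0.0911]
tool_rot: [-0.001, -0.707, 0.708, -0.001]
ft_force: [-3.0, -2.9, 18.7]
grip_width: 0.0004
```

arm_command:
  plan:
    - [[0, 0, 0.6], 0]
    - [[0, 0, 2], 0]
    - [[0, 0, 4], 0]
    - [[-1.5, 0, 5], 0]
    - [[-3, 0, 5], 0]

```text
time: 17.35
position: [0.4465, -0.0523, 0.2165]
tool_rot: [-0.002, -0.707, 0.707, -0.003]
ft_force: [0.0, -0.6, -0.4]
grip_width: 0.0004
```

```bash
python3 st.py; python3 - <<'E'
from h import *
S=camera("scene");s=S["pixels"][:,:,::-1]
cv2.imwrite("pics/s16.png",cv2.resize(s[175:285,215:345],None,fx=6,fy=5.4,interpolation=cv2.INTER_CUBIC))
W=camera("wrist");np.savez("w16.npz",**{k:np.array(v) for k,v in W.items()});w=W["pixels"][:,:,::-1]
cv2.imwrite("pics/w16.png",w)
E
```

```text
-89.94555826034438 [ 0.44654311 -0.05230618  0.21654409] [ 0.00941142 -0.55025617 -0.43118437] [-0.01320392 -0.00123994  0.02701072] 0.00043150247627613187 0.202204417437315
```

View pics/s16.png

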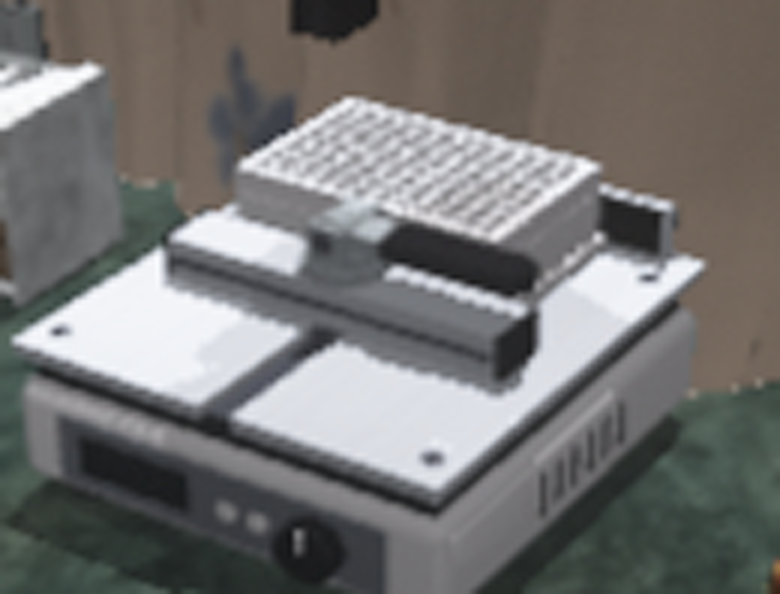

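View pics/w16.png

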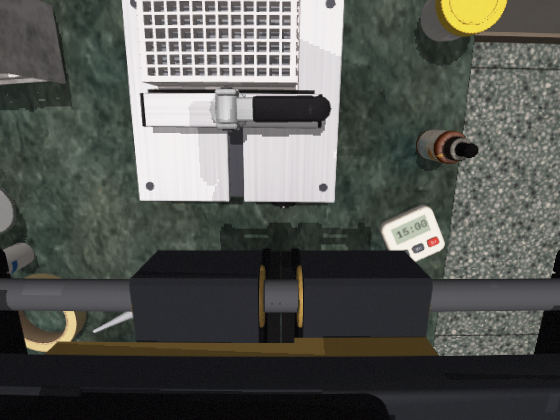

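The lever lies level and parallel to the bar, from (227,108) to (325,106) in the wrist view, and the plate sits against the bar. I'll move the arm aside and check the fence gap from above.

arm_command:
  plan:
    - [[-0.3, -1.6, 1], 0]
    - [[-0.9, -3.2, 1.5], 0]
    - [[-1.5, -4.9, 1.5], 0]
    - [[-2.1, -6.6, 1.5], 0]
    - [[-2.7, -8.3, 1.5], 0]

```text
time: 17.95
position: [0.3767, -0.2604, 0.2505]
tool_rot: [-0.0, 0.708, -0.706, 0.0]
ft_force: [1.0, 0.9, 1.3]
grip_width: 0.0008
```

arm_command:
  plan:
    - [[-0.6, -1.7, 0], 0]
    - [[-1.2, -3.4, 0], 0]
    - [[-1.8, -5.1, 0], 0]
    - [[-2.4, -6.8, 0], 0]
    - [[-2.4, -6.8, 0], 0]

```text
time: 18.45
position: [0.316, -0.4351, 0.25]
tool_rot: [-0.002, -0.707, 0.708, 0.002]
ft_force: [-0.4, 0.3, -0.6]
grip_width: 0.0003
```

```bash
python3 st.py; python3 - <<'E'
from h import *
T=camera("top");s=T["pixels"][:,:,::-1];
cv2.imwrite("pics/t17.png",cv2.resize(s[140:260,200:380],None,fx=4.4,fy=4.4,interpolation=cv2.INTER_CUBIC))
S=camera("scene")["pixels"][:,:,::-1]
cv2.imwrite("pics/s17.png",cv2.resize(S[190:250,250:340],None,fx=8,fy=8,interpolation=cv2.INTER_CUBIC))
E
```

```text
-90.29566033767925 [ 0.3159914  -0.43512941  0.24995589] [-0.44124114  0.28509438 -0.61298202] [ 0.07532133  0.00981418 -0.07667337] 0.00030395838312403055 -0.18399504013359547
```

View pics/t17.png

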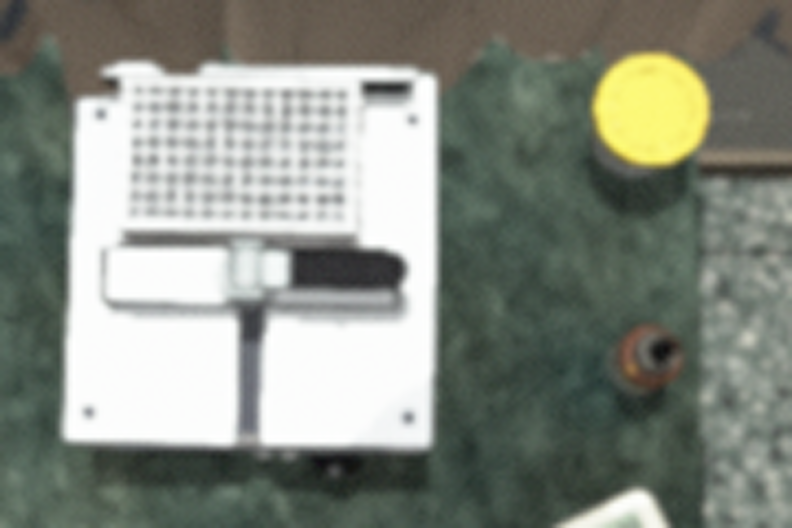

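View pics/s17.png

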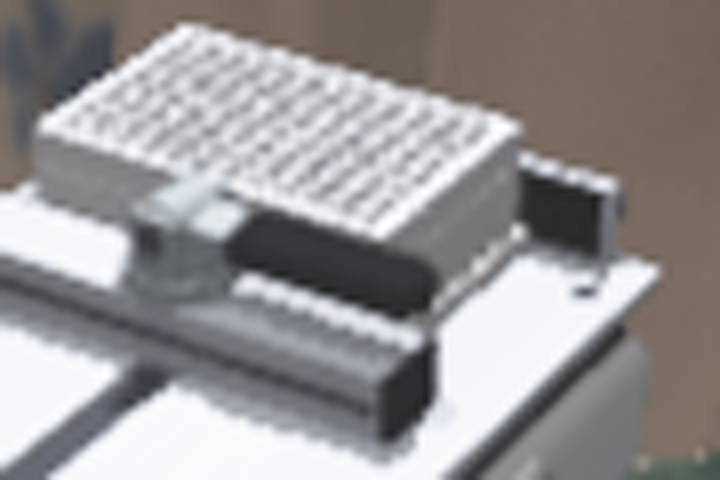

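```bash
python3 - <<'E'
from h import *
T=camera("top")
tc=lambda x,y:(200+(x+.5)/4.4-.5,140+(y+.5)/4.4-.5)
for n,p,z in [("barBL",(105,303),.1045),("barTL",(105,246),.1045),("face bottom",(385,98),.084),("face top",(385,82),.110),("platenearL",(122,232),.126),("platenearR",(357,235),.126),("platefarR",(362,80),.126)]:
    print(n,atz(T,tc(*p),z).round(4))
E
```

```text
barBL [0.5025 0.0681 0.1045]
barTL [0.5322 0.0691 0.1045]
face bottom [ 0.6177 -0.0757  0.084 ]
face top [ 0.6196 -0.0751  0.11  ]
platenearL [0.5359 0.0575 0.126 ]
platenearR [ 0.5357 -0.0613  0.126 ]
platefarR [ 0.6162 -0.063   0.126 ]
```

The bar face is at about 0.532 and the fence face at about 0.618, so they are about 86 mm apart against a plate of 85.5 mm: no meaningful gap, and the plate is square. Handing in.

```bash
python3 -c "
from rig import hand_in
print(hand_in())"
```

```text
the job is handed in; nothing more can be done
None
```

The plate is clamped flat against the fence, the bolt is snug and the lever is folded level along the bar. I handed the job in shortly after 18.5 s on the robot's clock, with no verdict reported.

**What I did:**
1. Gripped the upright lever and slid the bar about 45 mm until the push force rose to 7–8 N.
2. Turned the bolt about 185° clockwise in one grasp, until the moment jumped from about 0.1 to 0.68 N m at the stop.
3. Released, pushed the lever over toward the shaker's -y side, and pressed it down to a firm stop at 19 N.

**Last checks (camera images):**
- **Gap:** bar face to fence face measures about 86 mm for an 85.5 mm plate, within the 2 mm calibration.
- **Plate:** it looks square and flat on the platform.
- **Lever:** it looks level and is parallel to the bar within about 1°, which fits a snug bolt.
- **Bench:** the cup and bottle look unmoved in the last top picture. I did not measure the timer, which is mostly outside that crop. The arm is clear of everything.

**What disagreed:** the fingertips appeared about 36 mm higher in the images than the reported TCP. My first fold push therefore passed over the lever without touching it. I corrected for the offset and the second push worked. The bolt grasp was also higher on the lever than I intended, but it held.

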